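# Unload the jewellery dryer with the hook rod

### The job

Unload the basket dryer: pull its cover's knob fully out, take the hook rod from its bracket and with the hook fetch every basket out of the deep shafts, never reaching in with the fingers, and stand the baskets upright on the floor of the aluminium tray. When all are there, hang the hook rod back through the eye of its bracket down to its shoulder and push the cover's knob fully home; leave the other things on the bench where they are.

Things in the scene. Friction and masses are not known exactly. Their poses are not given: they have to be found in the camera images.
- cover (a joint): Sliding cover of the basket dryer: 0 m = home (shafts covered), 0.075 m = fully out (shafts open). It slides level towards the dryer's own -x (its front). A ball detent holds it at either end: about 6 N frees it and it clicks over within the first and last 10 mm; between them only 1 to 2 N of friction.
- knob (a point): Centre of the cover's pull knob: black, round, 24 mm across, 22 mm long, its axis along the dryer's x, at height 150 mm, on a thin 24 mm stem in front of the middle of the cover's front edge. Moves with the cover; 71 mm in front (-x) of the dryer's origin when home. Its axes are the dryer's.
- dryer: Basket dryer, fixed sheet-steel box. Origin: table level, middle of the block of four shafts; x points to its back, z up. Shaft block 76 mm (x) by 271 mm (y), walls 3 mm; at its back a grey fan housing, 115 mm high, to x = 124 mm. Clear sliding cover on top, its top at 152 mm. Two dark runners for it, at y = +-138.5 mm, reach 112 mm to the front of the origin, top 149 mm.
- mouths (a point): Middle of the row of four open shaft mouths, at rim height, 145 mm above the dryer's origin, same axes. Each shaft is 70 mm (x) by 64 mm (y) inside, floor at 4 mm; centres at y = -100.5, -33.5, 33.5, 100.5 mm. In each, ledges 9 mm wide on both side walls (top 54 mm above the table, 4 mm lips before and behind) carry the ends of a basket's bail, 5 mm to +x of the shaft's centre.
- hook_handle (a point): Hook rod's grip point, on its axis in its square wooden handle (16 by 16 mm, from 26 mm below to 30 mm above this point). z points up along the rod, x the way the hook points. Brass shoulder (34 mm across, 4 mm thick), underside 30 mm below this point; below it a brass ferrule (21 mm, 22 mm long), then a steel strip (12 mm wide in y, at x -9 to -5.5 mm) down to the hook. 0.12 kg.
- hook_seat (a point): Hook seat: middle of the upper face of the hook's flat bottom, on the rod's axis, 138.5 mm below hook_handle. The bottom is 18 mm (x) by 12 mm (y), 3.5 mm thick; the strip rises at its -x end, an upturned tip 6 mm high at its +x end; 11 mm clear between them, open upward and to both sides.
- eye (a point): Centre of the round hole (26 mm) in the hook rod's bracket, at the upper face of its 8 mm thick dark steel plate, 125 mm above the table; fixed, post 42 mm to its +x side, plate 56 by 48 mm. The rod hangs through the hole, its shoulder's underside on the plate, so hook_handle is then 30 mm above this point.
- tray: Loose aluminium tray, 130 mm (x) by 220 mm (y), 12 mm high, walls and floor 3 mm. Origin: centre of its underside; z up. Mass 0.6 kg.
- basket1: Small wire basket with gold rings; if present, it hangs in the dryer's shaft at y = -100.5 mm, underside 10 mm above the table. Body 34 by 34 by 20 mm, origin at the centre of its underside, z up. A stiff bail stands in its y-z plane: 4 mm wire along y, 59 mm long, centre-line 46 mm up, its middle 20 mm raised to 52 mm; posts at y = +-15.5 mm; open below the bar down to the rim. 50 to 100 g.
- basket2: Small wire basket with gold rings; if present, it hangs in the dryer's shaft at y = -33.5 mm, underside 10 mm above the table. Body 34 by 34 by 20 mm, origin at the centre of its underside, z up. A stiff bail stands in its y-z plane: 4 mm wire along y, 59 mm long, centre-line 46 mm up, its middle 20 mm raised to 52 mm; posts at y = +-15.5 mm; open below the bar down to the rim. 50 to 100 g.
- basket3: Small wire basket with gold rings; if present, it hangs in the dryer's shaft at y = 33.5 mm, underside 10 mm above the table. Body 34 by 34 by 20 mm, origin at the centre of its underside, z up. A stiff bail stands in its y-z plane: 4 mm wire along y, 59 mm long, centre-line 46 mm up, its middle 20 mm raised to 52 mm; posts at y = +-15.5 mm; open below the bar down to the rim. 50 to 100 g.
- basket4: Small wire basket with gold rings; if present, it hangs in the dryer's shaft at y = 100.5 mm, underside 10 mm above the table. Body 34 by 34 by 20 mm, origin at the centre of its underside, z up. A stiff bail stands in its y-z plane: 4 mm wire along y, 59 mm long, centre-line 46 mm up, its middle 20 mm raised to 52 mm; posts at y = +-15.5 mm; open below the bar down to the rim. 50 to 100 g.
- charcoal: Charcoal block, 75 by 50 by 34 mm, origin under its centre. A bystander.
- torch: Torch handpiece lying on the bench, about 210 mm long, along its x. A bystander.
- jar: Small amber jar, 48 mm across, 60 mm high. A bystander.
- mandrel: Tapered steel ring mandrel standing on a 68 mm foot, 200 mm high. A bystander.
- third_hand: Tweezers on a round 72 mm weighted foot, about 80 mm high, tweezers reaching 100 mm to its -x. A bystander.
- bench_block: Steel bench block, 65 by 65 by 20 mm. A bystander.
There are look-alikes about, which are no part of the job. What is shaped like the part that bears hook_handle but green is not meant. What is shaped like the part that bears eye but purple or yellow is not meant.

How it is judged:
By the outcome, as a careful person would: the job done as asked, in the order asked, and still so for the second after the job is handed in, with the robot touching nothing.
Of basket1, basket2, basket3, basket4 only 2 to 3 are there at a start; the rules pass over those that are not, and their reading is None.
At some moment in a run one of tray may be knocked a few centimetres aside while the robot is not near it.
It also fails if it takes over 210 s, if anything falls off the work surface, if the arm or the gripper's body presses on something with over 40 N, if the wrist force passes 120 N, or if a joint passes its speed limit or range.

### The arm

A 6-joint arm with a two-finger parallel gripper is mounted at the origin on the work surface. World frame = base frame: x ahead of the robot, y to its left, z up, the work surface at z = 0. Lengths are in m, angles in rad, forces in N, time in s.
With the tool pointing down it reaches from about 0.275 to 0.875 m from the base axis. Payload 12.5 kg.
Tool frame: the origin (TCP) lies midway between the tips of the shut fingers; the grasp point (between the pads) lies 19 mm behind it (robot.pinch_z is the distance from the TCP to the grasp point, in m); z points along the fingers, y is the direction in which the jaws open and shut (so a half turn about z gives the same grasp; the last joint's range is limited). The gripper opens to 85 mm and grips with 20 to 120 N. Pads are 22 mm wide; open, the fingers measure 114 mm over their backs; the gripper's body (76 mm by 85 mm) begins 54 mm behind the grasp point. The pads swing forward as they close: fully open they stand 13 mm farther back than shut.
Start: joints at [-1.354, 0.351, 1.652, -0, 1.139, -0.085], TCP at [0.164, -0.525, 0.231] pointing down, gripper open.
Joint ranges: [-2.75, 2.75], [-0.79, 2.1], [0.01, 2.65], [-1.57, 4.71], [0.07, 3.14], [-2.87, 2.87]. Speed limits (rad/s): [2.22, 2.22, 2.79, 3.14, 3.14, 3.14].

### API

Orientations are given as a unit quaternion [w, x, y, z].
In Python, from rig import robot, open_gripper, close_gripper, read_state, eyes gives the robot as it stands. Calls block until the motion is done:
- robot.move_to(position, orientation): joint-space move of the TCP to a pose.
- robot.servo_line(position, frame=None, max_speed=0.15, threshold=None): straight line of the TCP; frame=None keeps the orientation; max_speed is the mean speed in m/s. With threshold (N) it stops when the force on the tool has changed by that much, and returns True; else False.
- robot.set_joints(angles): joint-space move.
- open_gripper() and close_gripper(strength=None): open the fingers fully, or close them until they stop; strength is the grip in N (None keeps the last).
- robot.sleep(seconds).
- robot.inverse_kinematics(position, orientation): joint angles nearest the present ones, or None.
- read_state(): the state.
- eyes.camera(name): name is "scene" or "top" or "wrist"; returns a dict with "frame" (400x640x3 uint8, red, green, blue), "fx", "fy", "cx", "cy" (pixels), "dist_coeffs" ([k1, k2, p1, p2, k3] as OpenCV has them; the pictures are not rectified), "extrinsics" (4x4, takes a point from world to camera coordinates). Camera axes: x right, y down, z forward; pixel columns grow to the right and rows downward; lengths in m; the calibration is good to about 2 mm. A picture is of the moment at which its call begins. There is no depth.
A pose or a line that the arm cannot do raises robot.Unreachable and nothing moves.
- robot.sign_off(): hands the job in, once; it reports no verdict.
The state is a dict: "time_s": time; "qpos": joint angles; "qvel": joint speeds; "joint_efforts": joint torques, N m; "ee_pos": TCP position; "tcp_rot": TCP orientation; "force": force on the tool from outside, world axes, zero at the start; "moment": the same for the moment, N m; "grip_width": finger opening in m.
Only numpy, scipy, OpenCV 4.12 (cv2) and the standard library are available. Lean on these libraries where they do the work, as an engineer would, in place of code of your own. Each camera call takes 0.05 s, during which the arm holds its last target.

## Working session

There is one attempt and no reset: what is moved stays moved. The work goes in short steps, each a Python script; the robot and the scene stay as the last script left them, time stands still between calls to the robot, and variables do not carry over. Pictures are saved under pics/ and viewed, and the job is handed in when it is done.

```bash
ls; mkdir -p pics
python3 - <<'E'
from rig import robot, read_state, eyes
import cv2
print(read_state())
for n in ("scene","top","wrist"):
    c=eyes.camera(n); cv2.imwrite(f"pics/a_{n}.png",c["frame"][:,:,::-1])
    print(n,c["fx"],c["fy"],c["cx"],c["cy"],c["dist_coeffs"]); print(c["extrinsics"])
E
```

```text
pics
{'time_s': 0.0, 'qpos': array([-1.35358860e+00,  3.51267695e-01,  1.65240832e+00, -3.11078438e-05,
        1.13910286e+00, -8.45938314e-02]), 'qvel': array([-0.00096951,  0.00135624,  0.00069317, -0.00062965, -0.00062324,
       -0.00035669]), 'joint_efforts': array([ 3.17792241e-03, -5.06098509e+01, -2.91400284e+01,  9.33417346e-05,
        4.46411606e-03, -1.80245945e-05]), 'ee_pos': array([ 0.16343257, -0.52481619,  0.23074719]), 'tcp_rot': array([-5.90874074e-04,  9.88634913e-01,  1.50335150e-01, -5.33907980e-05]), 'force': array([-0.24354135, -0.27731372, -0.27194216]), 'moment': array([-0.05923834, -0.04540405,  0.04397555]), 'grip_width': 0.08550356619685003}
scene 427.77529167539166 427.77529167539166 319.78711472929115 196.30680955010064 [-0.04037896  0.          0.          0.          0.        ]
[[ 0.81566328  0.5784655  -0.00843067 -0.42263771]
 [ 0.4040825  -0.58008292 -0.70726314 -0.13268154]
 [-0.41401781  0.57348189 -0.70690012  1.56261395]
 [ 0.          0.          0.          1.        ]]
top 505.30706633616825 505.30706633616825 317.384984703806 208.90722458729388 [-0.09147756  0.          0.          0.          0.        ]
[[ 0.03974821 -0.99920717 -0.00225978  0.00408373]
 [-0.9749139  -0.03828595 -0.21926486  0.52626267]
 [ 0.2190045   0.01091848 -0.97566276  1.4005751 ]
 [ 0.          0.          0.          1.        ]]
wrist 310.3911638613197 310.3911638613197 319.7539249014847 199.59780753883445 [-0.00326259  0.          0.          0.          0.        ]
[[ 0.29703269 -0.95486657 -0.00118788 -0.5503771 ]
 [-0.91799098 -0.28590365  0.27486663 -0.03481696]
 [-0.26280057 -0.08055391 -0.96148163  0.37849561]
 [ 0.          0.          0.          1.        ]]
```

View pics/a_scene.png

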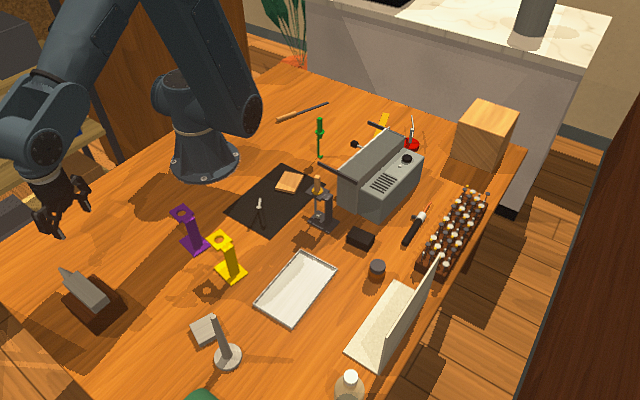

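View pics/a_top.png

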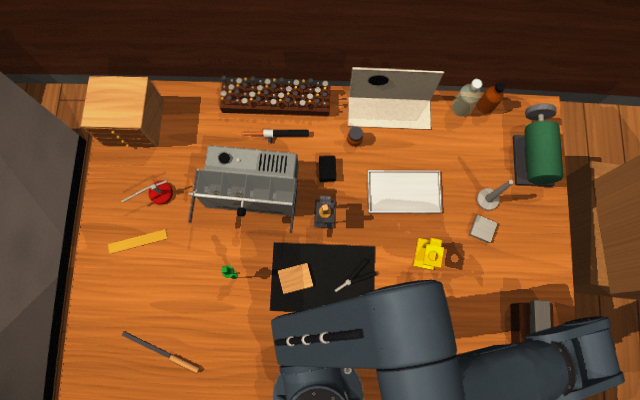

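View pics/a_wrist.png

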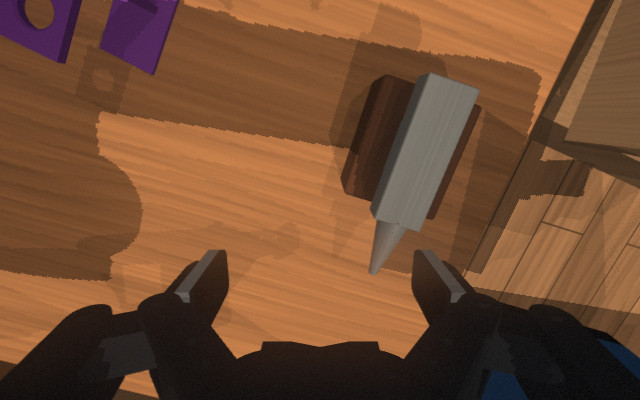

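```bash
cat > h.py <<'E'
import numpy as np, cv2
from rig import robot, open_gripper, close_gripper, read_state, eyes
def snap(n,name=None,crop=None,scale=1):
    c=eyes.camera(n); 
    if name: save(c,name,crop,scale)
    return c
def save(c,name,crop=None,scale=1):
    f=c["frame"][:,:,::-1]
    if crop: x0,y0,x1,y1=crop; f=f[y0:y1,x0:x1]
    f=cv2.resize(f,None,fx=scale,fy=scale,interpolation=cv2.INTER_CUBIC); cv2.imwrite(f"pics/{name}.png",f)
def K(c): return np.array([[c["fx"],0,c["cx"]],[0,c["fy"],c["cy"]],[0,0,1.]])
def ray(c,px):
    u=cv2.undistortPoints(np.array([[px]],float),K(c),np.array(c["dist_coeffs"]))[0,0]
    E=np.array(c["extrinsics"]); R,t=E[:3,:3],E[:3,3]
    d=R.T@np.array([u[0],u[1],1]); return -R.T@t, d/np.linalg.norm(d)
def onz(c,px,z):
    o,d=ray(c,px); return o+d*(z-o[2])/d[2]
def tri(l):
    A=np.zeros((3,3));b=np.zeros(3)
    for c,px in l:
        o,d=ray(c,px);P=np.eye(3)-np.outer(d,d);A+=P;b+=P@o
    x=np.linalg.solve(A,b); return x,[np.linalg.norm((np.eye(3)-np.outer(ray(c,p)[1],ray(c,p)[1]))@(x-ray(c,p)[0])) for c,p in l]
def proj(c,p):
    E=np.array(c["extrinsics"]); r,_=cv2.Rodrigues(E[:3,:3])
    return cv2.projectPoints(np.array([p],float),r,E[:3,3],K(c),np.array(c["dist_coeffs"]))[0][0,0]
def q(yaw):  # tool down; tool y axis horizontal direction at angle yaw+... : tool x at angle yaw
    # R = Rz(yaw) @ diag(1,-1,-1): tool x=(cos,sin), tool y=(sin,-cos)
    return np.array([0,np.cos(yaw/2),np.sin(yaw/2),0])
E
python3 - <<'E'
from h import *
c=snap("top"); save(c,"b_top",(170,130,370,280),4)
c=snap("scene"); save(c,"b_scene",(290,100,440,250),4)
E
```

```text
(no output)
```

View pics/b_top.png

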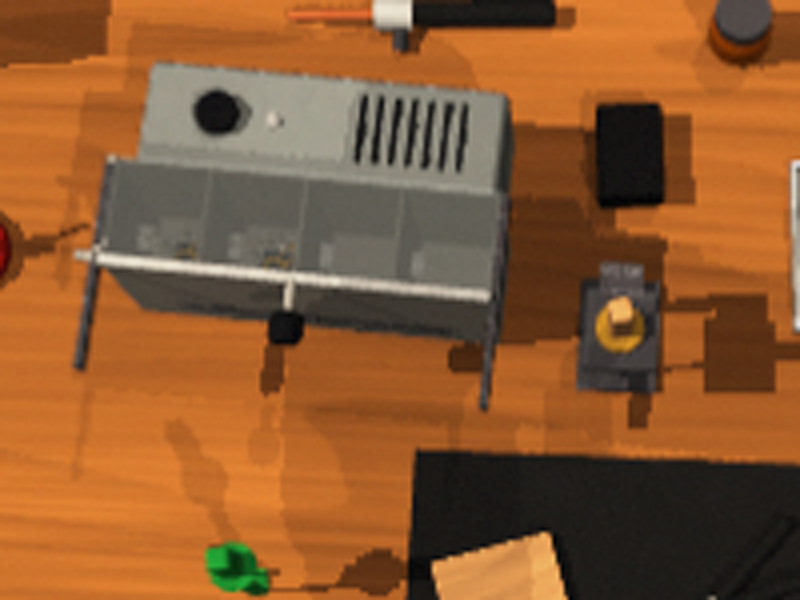

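View pics/b_scene.png

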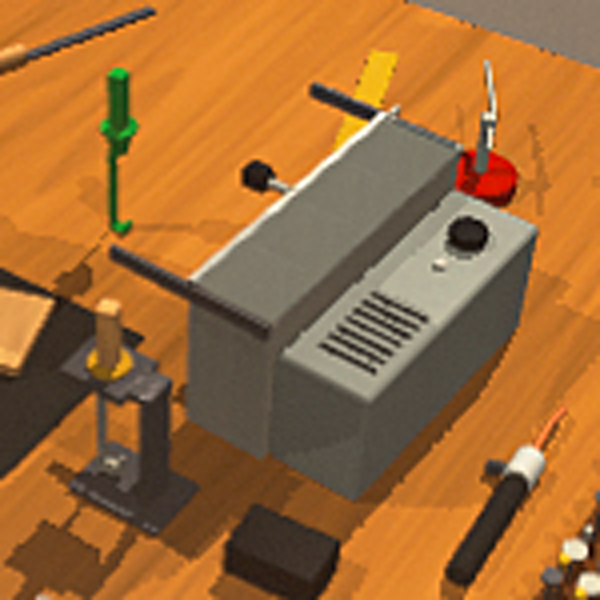

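Run:
```python
from h import *
c=snap("top"); s=snap("scene")
f=lambda x,y:(170+x/4,130+y/4)
g=lambda x,y:(290+x/4,100+y/4)
for n,p,z in [("knob",(286,329),.150),("runL",(81,368),.149),("runR",(486,408),.149),("hbL",(152,63),.115),("hbR",(510,94),.115),("shoulder",(620,327),.129),("handtop",(621,311),.185),("tray",(0,0),0)]:
    print(n,onz(c,f(*p),z))
for n,p,z in [("knob",(257,178),.150),("runR",(113,253),.149),("runL",(315,90),.149),("shoulder",(109,363),.129),("handtop",(109,303),.185)]:
    print("s",n,onz(s,g(*p),z))
print(tri([(c,f(286,329)),(s,g(257,178))]))
print(tri([(c,f(620,327)),(s,g(109,363))]))
# tray
for p in [(368,170),(442,171),(441,214),(368,213)]: print(onz(c,p,.012))
# hsv of gold pixels
```

```text
knob [0.48782243 0.2285153  0.15      ]
runL [0.45558304 0.36609977 0.149     ]
runR [0.43931246 0.09058911 0.149     ]
hbL [0.68637912 0.34545005 0.115     ]
hbR [0.67228913 0.08721768 0.115     ]
shoulder [0.50268564 0.00290529 0.129     ]
handtop [0.50120701 0.0028903  0.185     ]
tray [0.77519273 0.49965907 0.        ]
s knob [0.49772399 0.22313614 0.15      ]
s runR [0.45554738 0.08227148 0.149     ]
s runL [0.47327561 0.35591965 0.149     ]
s shoulder [ 0.51143738 -0.00155805  0.129     ]
s handtop [0.50973794 0.00203087 0.185     ]
(array([0.49109095, 0.23121984, 0.14119124]), [np.float64(0.0018186785370754494), np.float64(0.0018186785370753937)])
(array([0.50557716, 0.00392274, 0.12087791]), [np.float64(0.0015135659223151658), np.float64(0.0015135659223151961)])
[ 0.66318545 -0.12343772  0.012     ]
[ 0.66942604 -0.34967653  0.012     ]
[ 0.53501753 -0.34450696  0.012     ]
[ 0.52954063 -0.12573175  0.012     ]
```

Run:
```python
from h import *
c=snap("wrist"); E=np.array(c["extrinsics"]); st=read_state()
cam=-E[:3,:3].T@E[:3,3]; w,x,y,z=st["tcp_rot"]
from scipy.spatial.transform import Rotation as Ro
R=Ro.from_quat([x,y,z,w]).as_matrix()
print("cam in tool",R.T@(cam-st["ee_pos"])); print("cam axes in tool (rows)",(E[:3,:3]@R).round(3))
for yaw in (-.056,np.pi-.056): print(robot.inverse_kinematics([.49,.229,.36],q(yaw)))
robot.move_to([.42,.229,.40],q(np.pi-.056))
snap("wrist","c1"); print(read_state()["time_s"])
robot.move_to([.40,.0,.36],q(np.pi-.056))
snap("wrist","c2"); print(read_state()["time_s"])
```

```text
cam in tool [ 0.0704024   0.00096011 -0.14196866]
cam axes in tool (rows) [[-0.     1.     0.   ]
 [-0.961 -0.    -0.275]
 [-0.275 -0.     0.961]]
[ 3.51106865e-01  2.33232862e-01  1.49281291e+00 -4.44089210e-16
  1.41554688e+00  1.97790319e+00]
[ 3.51106865e-01  2.33232862e-01  1.49281291e+00 -4.44089210e-16
  1.41554688e+00 -1.16368946e+00]
3.3167
4.2917
```

View pics/c1.png

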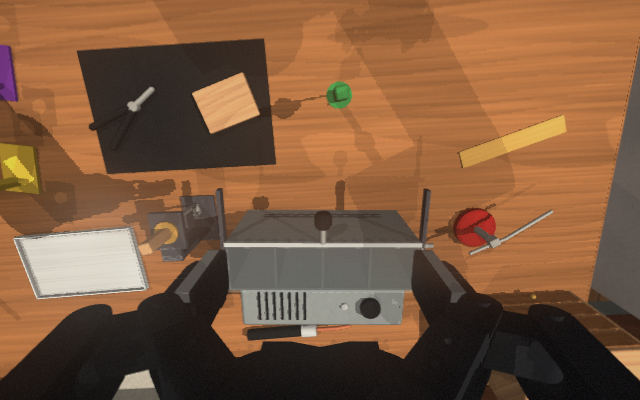

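View pics/c2.png

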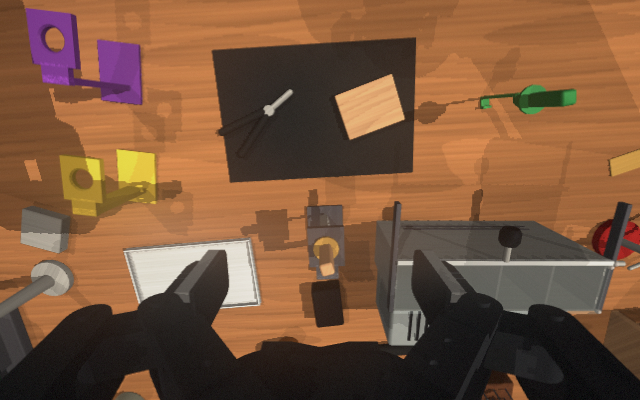

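Run:
```python
from h import *
robot.move_to([.40,.0,.36],q(np.pi-.056))
c=snap("wrist"); save(c,"d2",(260,180,400,300),5)
robot.move_to([.42,.229,.40],q(np.pi-.056))
c=snap("wrist"); save(c,"d1",(200,170,440,330),3)
np.save("d1.npy",c,allow_pickle=True)
```

```text
(no output)
```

View pics/d1.png

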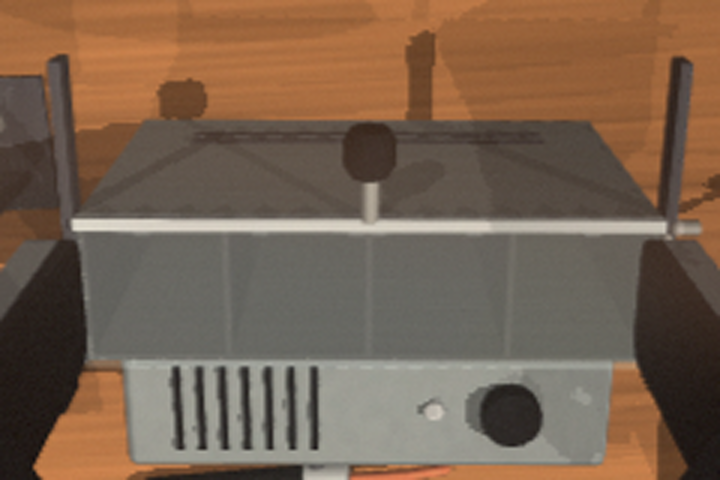

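View pics/d2.png

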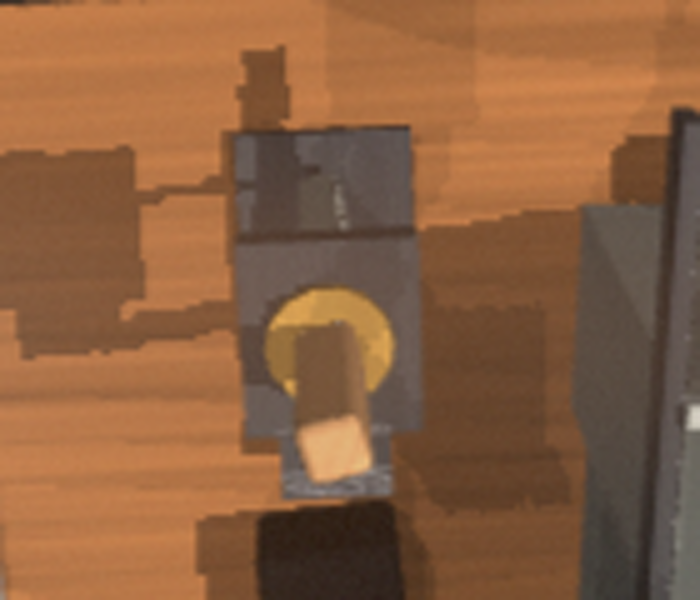

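Run:
```python
from h import *
c=np.load("d1.npy",allow_pickle=True).item()
f=lambda x,y:(200+x/3,170+y/3)
P={}
for n,p,z in [("knob",(369,152),.150),("runR",(59,57),.149),("runL",(682,60),.149),("rimR",(88,359),.145),("rimL",(637,356),.145),("hbR",(133,462),.115),("hbL",(606,463),.115)]:
    P[n]=onz(c,f(*p),z); print(n,P[n])
for a,b in [("runL","runR"),("rimL","rimR"),("hbL","hbR")]:
    d=P[a]-P[b]; print(a,np.linalg.norm(d),np.arctan2(-d[0],d[1]),(P[a]+P[b])/2)
```

```text
knob [0.49245561 0.22770392 0.15      ]
runR [0.44155618 0.09552912 0.149     ]
runL [0.4581127  0.36584767 0.149     ]
rimR [0.59256397 0.08639209 0.145     ]
rimL [0.60576665 0.35121825 0.145     ]
hbR [0.67463644 0.09103789 0.115     ]
hbL [0.68950919 0.3452817  0.115     ]
runL 0.2708251054659812 -0.06117179123059621 [0.44983444 0.2306884  0.149     ]
rimL 0.26515506486864165 -0.04981289782470905 [0.59916531 0.21880517 0.145     ]
hbL 0.254678454093552 -0.058431394276718354 [0.68207282 0.2181598  0.115     ]
```

Run:
```python
from h import *
a=-.056; Y=np.pi+a; u=np.array([np.cos(a),np.sin(a),0])
k=np.array([.491,.2277,.131])
robot.move_to(k+[0,0,.10],q(Y))
robot.servo_line(k,max_speed=.1)
close_gripper(40); st=read_state(); print(st["grip_width"],st["ee_pos"],st["force"])
snap("wrist","e1")
robot.servo_line(k-u*.070,max_speed=.06); print(read_state()["force"],read_state()["ee_pos"])
print(robot.servo_line(k-u*.080,max_speed=.03,threshold=15))
st=read_state();print(st["grip_width"],st["ee_pos"],st["force"],st["time_s"])
snap("top","e2",(170,130,370,280),4)
```

```text
0.02254217287617876 [0.49106217 0.22824365 0.13127701] [-1.77270933  5.2678952   3.84565308]
[-0.16450315  6.92058178  1.52554091] [0.42148205 0.23232729 0.13130834]
True
0.022302845916999672 [0.41623485 0.23280958 0.13134707] [ 4.22658039  0.38092656 -0.65381887] 9.7417
```

View pics/e1.png

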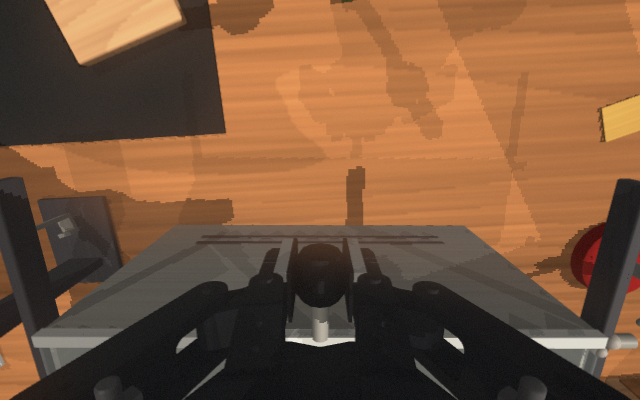

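View pics/e2.png

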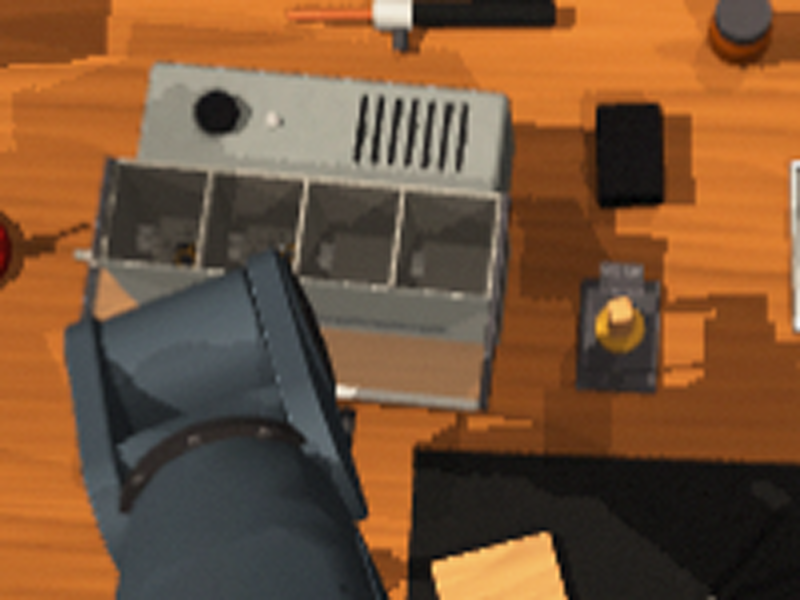

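```bash
cat >> h.py <<'E'
from scipy.spatial.transform import Rotation as Ro
def qR(R):
    x,y,z,w=Ro.from_matrix(R).as_quat(); return np.array([w,x,y,z])
def Rdown(yaw):
    w,x,y,z=q(yaw); return Ro.from_quat([x,y,z,w]).as_matrix()
E
python3 - <<'E'
from h import *
open_gripper()
st=read_state(); p=st["ee_pos"]
robot.servo_line(p+[0,0,.16],max_speed=.2)
c=snap("wrist","f1"); np.save("f1.npy",c,allow_pickle=True)
robot.move_to([.48,.10,.40],q(np.pi-.056))
c=snap("wrist","f2"); np.save("f2.npy",c,allow_pickle=True)
for t in (45,35,25):
    R=Ro.from_euler('y',-t,degrees=True).as_matrix()@Rdown(np.pi)
    try:
        robot.move_to([.36,.0,.22],qR(R)); print(t); break
    except Exception as e: print(e)
c=snap("wrist","f3"); np.save("f3.npy",c,allow_pickle=True)
print(read_state()["time_s"],-np.array(c["extrinsics"])[:3,:3].T@np.array(c["extrinsics"])[:3,3])
E
```

```text
the arm cannot take that pose within its joint ranges
35
13.3333 [ 0.22315171 -0.00052601  0.29699282]
```

View pics/f1.png

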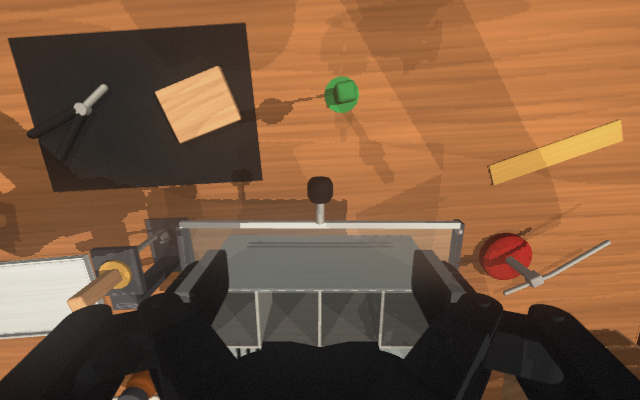

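View pics/f2.png

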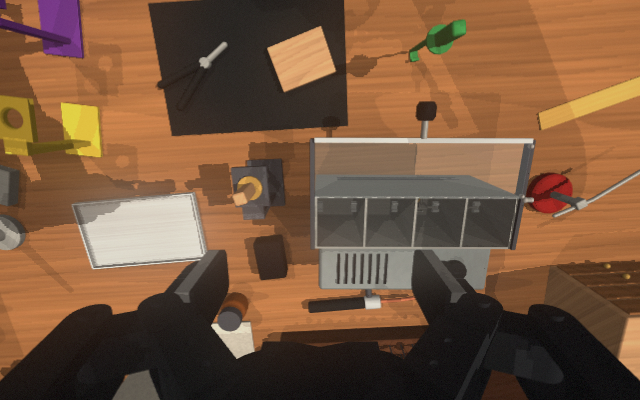

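View pics/f3.png

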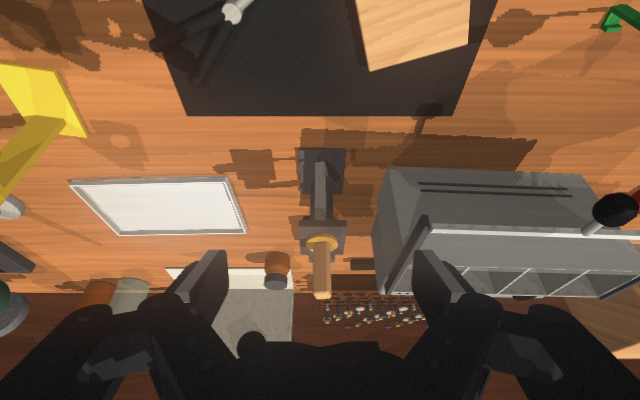

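Run:
```python
from h import *
c=np.load("f3.npy",allow_pickle=True).item(); save(c,"g3",(280,135,370,310),4)
c=np.load("f2.npy",allow_pickle=True).item(); save(c,"g2",(300,180,530,260),3.4)
```

```text
(no output)
```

View pics/g3.png

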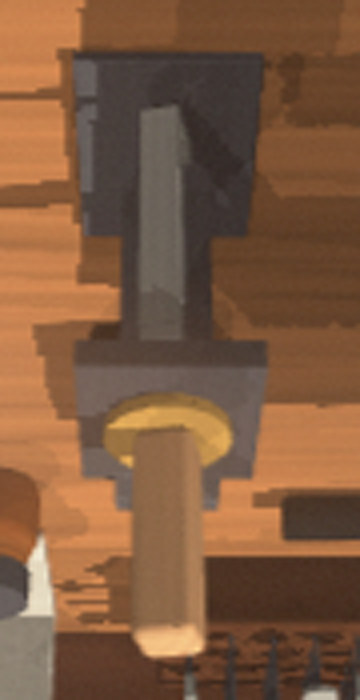

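View pics/g2.png

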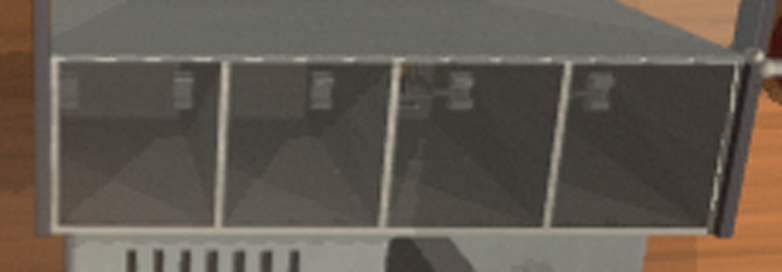

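```bash
python3 - <<'E'
from h import *
for i,p in enumerate([[.46,-.04,.33],[.46,.05,.33],[.40,.0,.30]]):
    robot.move_to(p,q(np.pi)); robot.sleep(.2)
    c=snap("wrist"); np.save(f"h{i}.npy",c,allow_pickle=True)
    u=proj(c,[.503,.003,.16]).astype(int); print(u)
    save(c,f"h{i}",(max(u[0]-60,0),max(u[1]-60,0),u[0]+60,min(u[1]+60,400)),6)
    print(max(u[0]-60,0),max(u[1]-60,0))
print(read_state()["time_s"])
E
python3 -c "
import cv2,numpy as np
a=[cv2.imread(f'pics/h{i}.png') for i in range(3)]
print([x.shape for x in a])
a=[cv2.resize(x[:720,:720],(390,390)) for x in a[:2]]
cv2.imwrite('pics/hh.png',np.hstack(a))"
```

```text
[360 220]
300 160
[277 220]
217 160
[323 284]
263 224
15.875
[(720, 720, 3), (720, 720, 3), (720, 720, 3)]
```

View pics/hh.png

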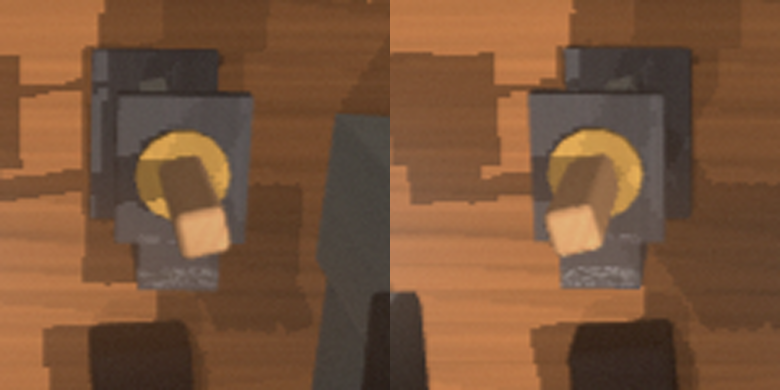

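View pics/h2.png

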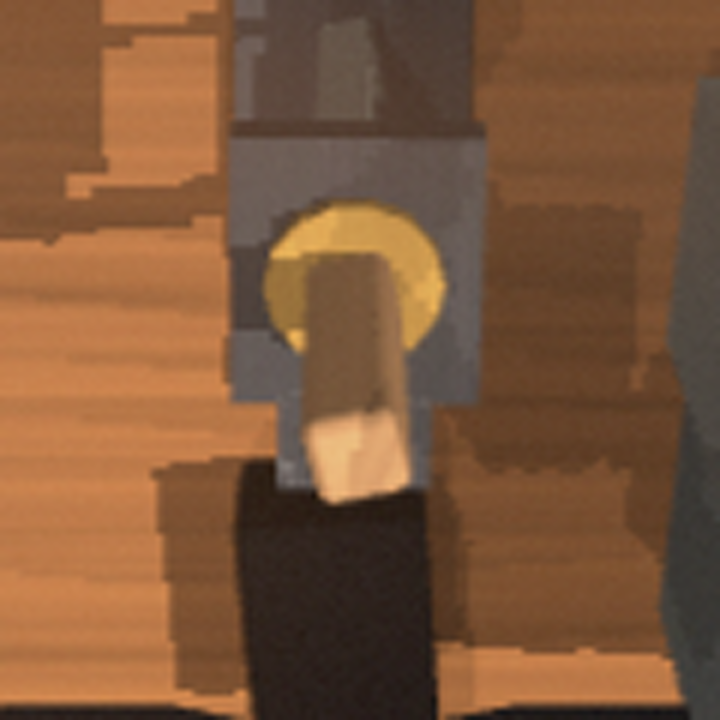

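Run:
```python
from h import *
obs=[];sh=[]
for i,(x0,y0) in enumerate([(300,160),(217,160),(263,224)]):
    c=np.load(f"h{i}.npy",allow_pickle=True).item()
    s=8; f=c["frame"][y0:y0+120,x0:x0+120]; f=cv2.resize(f,None,fx=s,fy=s,interpolation=cv2.INTER_CUBIC)
    m=((f[...,0]>225)&(f[...,2]>95)).astype(np.uint8)
    if i==0: print(f[int(230*720/390*8/6),int(203*720/390*8/6)])
    n,l,st,ce=cv2.connectedComponentsWithStats(m)
    pred=np.array([[203,230],[186,230]])
    k=1+np.argmax(st[1:,4]); 
    cn=max(cv2.findContours((l==k).astype(np.uint8),0,2)[0],key=cv2.contourArea)
    r=cv2.minAreaRect(cn); box=cv2.boxPoints(r)
    toP=lambda p:((p[0]+.5)/s-.5+x0,(p[1]+.5)/s-.5+y0)
    w=np.array([onz(c,toP(b),.185) for b in cn[:,0]])[:,:2].astype(np.float32)
    rw=cv2.minAreaRect(w*1000); print(i,st[k],toP(r[0]),rw)
    obs.append((c,toP(r[0])))
    # brass: yellow
    hsv=cv2.cvtColor(f,cv2.COLOR_RGB2HSV)
    g=((hsv[...,0]>17)&(hsv[...,0]<28)&(hsv[...,1]>130)&(hsv[...,2]>110)).astype(np.uint8)
    n,l,st,ce=cv2.connectedComponentsWithStats(g);k=1+np.argmax(st[1:,4])
    cn=max(cv2.findContours((l==k).astype(np.uint8),0,2)[0],key=cv2.contourArea)
    e=cv2.fitEllipse(cv2.convexHull(cn)); print("  brass",toP(e[0]),e[1],onz(c,toP(e[0]),.129)); sh.append((c,toP(e[0])))
print(tri(obs)); print(tri(sh))
```

```text
[218 162 111]
0 [544 536   2  12  22] (367.625, 227.25) ((500.8838195800781, 6.753746509552002), (1.4476513862609863, 0.1232292652130127), 2.4294536113739014)
  brass (356.78829193115234, 211.19638442993164) (178.26992797851562, 223.08639526367188) [0.50249306 0.0025633  0.129     ]
1 [490 570  21  34 162] (279.69715118408203, 233.16043090820312) ((507.7763977050781, 8.675216674804688), (2.2238945960998535, 4.582398414611816), 66.14757537841797)
  brass (280.3057403564453, 212.02826309204102) (202.40713500976562, 224.5976104736328) [0.50414736 0.00255152 0.129     ]
2 [ 420  564   64  101 4068] (319.8378372192383, 300.23297119140625) ((505.1357727050781, -0.4113497734069824), (12.805570602416992, 7.695753574371338), 12.309971809387207)
  brass (323.01696014404297, 269.47081756591797) (181.86138916015625, 232.00564575195312) [0.50312216 0.00317098 0.129     ]
(array([0.50482189, 0.00509288, 0.18443604]), [np.float64(0.003980100045011376), np.float64(0.004680508562877958), np.float64(0.005526504650676034)])
(array([0.50335433, 0.00278559, 0.1287561 ]), [np.float64(0.000760663993967746), np.float64(0.0008608810980910134), np.float64(0.0003983315131088538)])
```

Run:
```python
from h import *
obs=[]
for i,(x0,y0) in enumerate([(300,160),(217,160),(263,224)]):
    c=np.load(f"h{i}.npy",allow_pickle=True).item()
    s=8; f=c["frame"][y0:y0+120,x0:x0+120]; f=cv2.resize(f,None,fx=s,fy=s,interpolation=cv2.INTER_CUBIC)
    u=proj(c,[.5034,.0028,.185]); k=((u-[x0,y0])*s).astype(int)
    m=((f[...,0]>195)&(f[...,2]>80)).astype(np.uint8); n,l=cv2.connectedComponents(m)
    lab=l[k[1],k[0]]; cn=max(cv2.findContours((l==lab).astype(np.uint8),0,2)[0],key=cv2.contourArea)
    toP=lambda p:((p[0]+.5)/s-.5+x0,(p[1]+.5)/s-.5+y0)
    w=np.array([onz(c,toP(b),.185) for b in cn[:,0]])[:,:2].astype(np.float32)
    r=cv2.minAreaRect(w*1000); print(i,lab,r)
```

```text
0 9 ((504.9993591308594, 1.9389915466308594), (13.332195281982422, 12.986743927001953), 13.915834426879883)
1 5 ((505.1034851074219, 2.445612907409668), (14.025753021240234, 13.944890022277832), 13.577463150024414)
2 15 ((504.3778076171875, 1.9695625305175781), (14.198040008544922, 14.163723945617676), 12.479619979858398)
```

Run:
```python
from h import *
yaw=np.pi+.232; P=np.array([.504,.0025,.141])
robot.move_to(P+[0,0,.10],q(yaw)); robot.servo_line(P,max_speed=.12)
snap("wrist","i0")
close_gripper(60); robot.sleep(.3); st=read_state(); print(st["grip_width"],st["ee_pos"],st["tcp_rot"],st["force"],st["moment"])
snap("wrist","i1")
print(robot.servo_line(P+[0,0,.02],max_speed=.05,threshold=12)); st=read_state(); print(st["ee_pos"],st["force"],st["time_s"])
snap("wrist","i2")
```

```text
0.015232200492992624 [0.50406166 0.00247742 0.14111906] [ 8.73801936e-05 -1.15730897e-01  9.93280601e-01 -2.13095521e-05] [-0.83174313 -0.53063743  3.71240448] [ 0.02632002  0.18080454 -0.00074387]
False
[0.50400665 0.00250847 0.16112909] [-0.12810946  1.20980553 -0.40200004] 18.9917
```

View pics/i2.png

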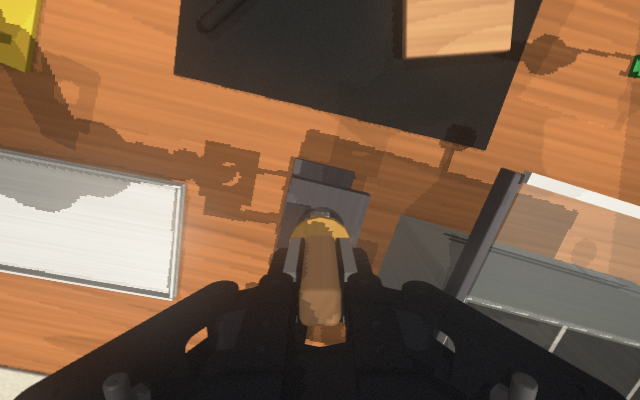

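Run:
```python
from h import *
P=np.array([.504,.0025,.141])
print(robot.servo_line(P+[0,0,.06],max_speed=.1,threshold=12),robot.servo_line(P+[0,0,.21],max_speed=.2,threshold=12))
c=np.load("f2.npy",allow_pickle=True).item()
save(c,"k1",(305,185,425,260),6); save(c,"k2",(420,185,540,260),6)
c=np.load("f1.npy",allow_pickle=True).item(); save(c,"k3",(215,280,425,350),3.8)
t=snap("top"); np.save("t1.npy",t,allow_pickle=True); save(t,"k4",(180,140,310,240),6)
```

```text
False False
```

View pics/k1.png

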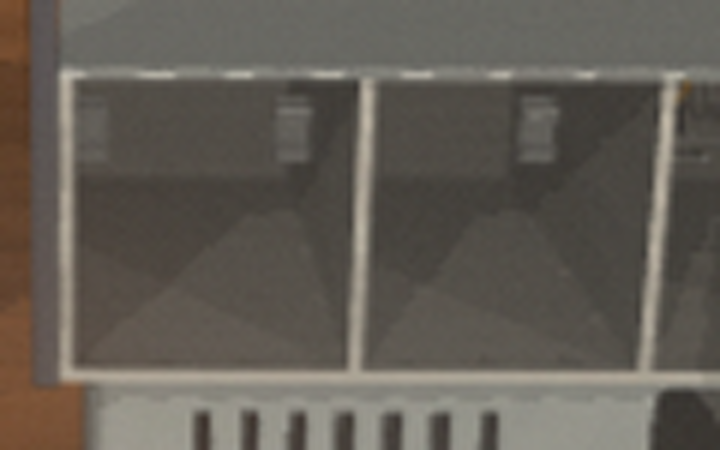

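View pics/k2.png

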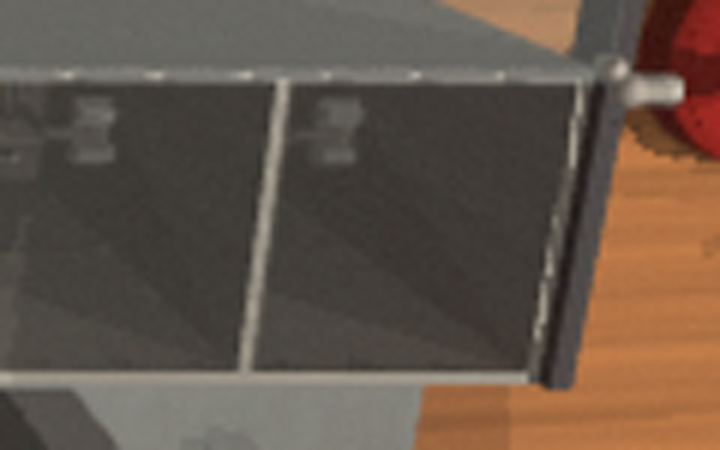

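View pics/k4.png

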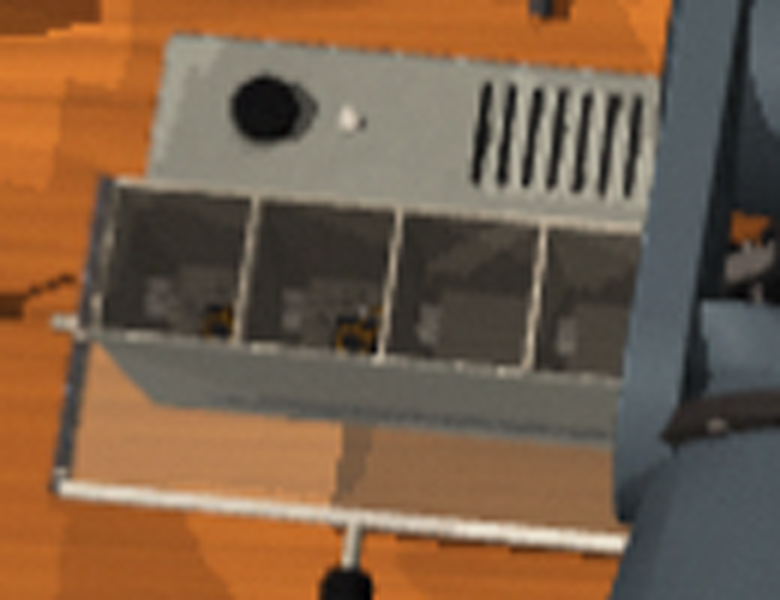

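Run:
```python
from h import *
c=np.load("f2.npy",allow_pickle=True).item(); t=np.load("t1.npy",allow_pickle=True).item()
A=lambda x,y:(305-.42+x/6,185-.42+y/6); B=lambda x,y:(420-.42+x/6,185-.42+y/6); T=lambda x,y:(180-.42+x/6,140-.42+y/6)
L=[(-.0365,-.067,A(367,75)),(-.0365,0,A(672,76)),(.0365,-.067,A(355,376)),(.0365,0,A(645,377)),(-.0365,.067,B(282,77)),(.0365,.067,B(245,378)),(-.0365,-.134,A(68,73)),(.0365,-.134,A(67,376)),]
LT=[(-.0365,.067,T(238,342)),(.0365,.067,T(255,197)),(-.0365,0,T(381,360)),(.0365,0,T(400,208)),(-.0365,-.067,T(528,375)),(.0365,-.067,T(545,221)),(.0365,.134,T(117,182)),(-.0365,.134,T(97,332))]
for cam,l in ((c,L),(t,LT)):
    src=np.array([p[:2] for p in l]); dst=np.array([onz(cam,p[2],.145)[:2] for p in l])
    # rigid fit + scale
    sm,dm=src.mean(0),dst.mean(0); s,d=src-sm,dst-dm
    z=(s[:,0]+1j*s[:,1]).conj()@(d[:,0]+1j*d[:,1]); th=np.angle(z); sc=abs(z)/(s**2).sum()
    R=np.array([[np.cos(th),-np.sin(th)],[np.sin(th),np.cos(th)]]); o=dm-R@sm
    print("origin",o,"yaw",th,"scale",sc); print(((src@R.T+o-dst)*1000).round(1).tolist())
```

```text
origin [0.56298692 0.22345117] yaw -0.0591069074249857 scale 0.9944434033628239
[[-0.4, 0.4], [-0.5, 0.1], [0.5, -0.0], [0.4, -0.0], [-0.5, 0.9], [0.3, -0.1], [-0.2, -0.7], [0.3, -0.5]]
origin [0.56062714 0.2252787 ] yaw -0.05655110593474104 scale 0.9914071702439718
[[-2.3, 0.5], [1.5, -1.5], [-0.2, -0.2], [0.5, -0.9], [0.4, 0.3], [0.4, -0.5], [0.4, 0.4], [-0.7, 2.0]]
```

```bash
cat >> h.py <<'E'
O=np.array([.5625,.2240]); A=-.058; YD=np.pi+A
Rz=np.array([[np.cos(A),-np.sin(A)],[np.sin(A),np.cos(A)]])
def D(x,y,seat):  # TCP position for hook seat at dryer (x,y mm), seat height m
    p=O+Rz@(np.array([x,y])/1000); return np.array([p[0],p[1],seat+.1245])
E
python3 - <<'E'
from h import *
robot.move_to(D(-11,33.5,.20),q(YD)); robot.sleep(.3)
st=read_state(); print(st["ee_pos"],st["grip_width"],st["force"],st["time_s"])
t=snap("top"); s=snap("scene"); w=snap("wrist","l3")
p=D(-11,33.5,.20)-[0,0,.1245]
print(proj(t,p),proj(s,p),proj(t,p+[0,0,.1685]),proj(s,p+[0,0,.1685]))
save(t,"l1",(180,130,340,250),5); u=proj(s,p).astype(int); save(s,"l2",(u[0]-50,u[1]-80,u[0]+50,u[1]+40),5); print(u)
E
```

```text
[0.55366003 0.25734608 0.32475517] 0.015205554773877368 [ 0.39611052 -0.27481976 -1.20046557] 21.8667
[229.37961637 183.50081101] [376.00749843 132.50310564] [216.93319667 164.0011901 ] [380.87308541  84.81548579]
[376 132]
```

View pics/l1.png

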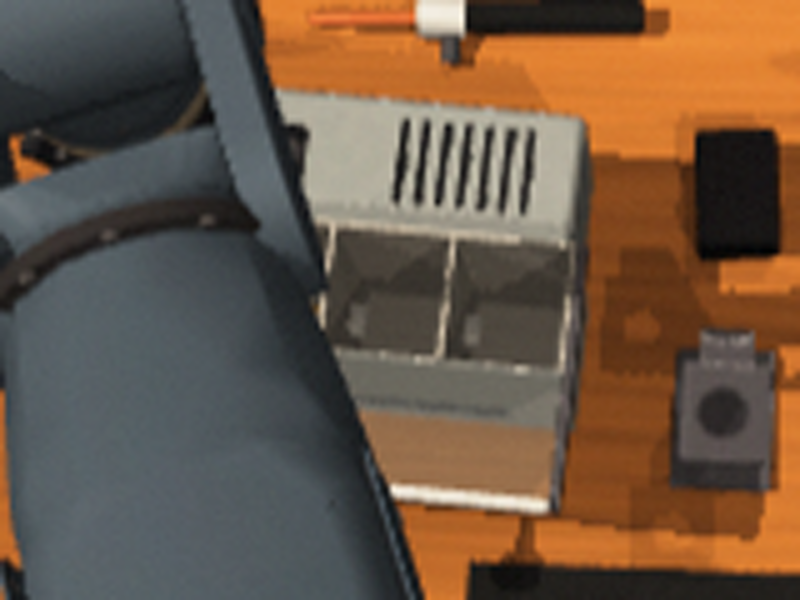

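View pics/l2.png

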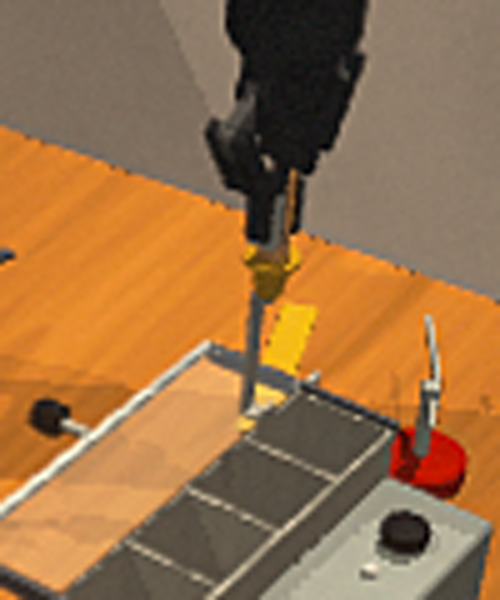

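View pics/l3.png

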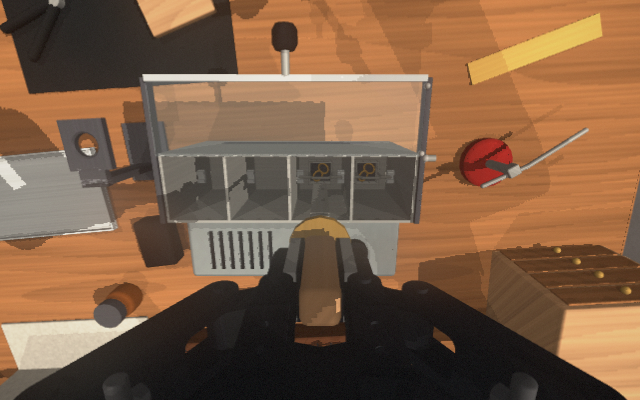

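```bash
cat >> h.py <<'E'
def fetch(y,tag):
    print("desc",robot.servo_line(D(-11,y,.048),max_speed=.12,threshold=6))
    st=read_state();print(st["ee_pos"][2]-.1245,st["force"])
    print("fwd",robot.servo_line(D(5,y,.048),max_speed=.04,threshold=5)); print(read_state()["force"])
    snap("wrist",tag+"a")
    f0=read_state()["force"][2]
    print("lift1",robot.servo_line(D(5,y,.075),max_speed=.03,threshold=6)); robot.sleep(.2);st=read_state();print(st["ee_pos"][2]-.1245,st["force"][2]-f0)
    print("lift2",robot.servo_line(D(5,y,.25),max_speed=.1,threshold=6)); robot.sleep(.3); st=read_state();print(st["force"][2]-f0,st["time_s"])
    snap("wrist",tag+"b")
E
python3 - <<'E'
from h import *
fetch(33.5,"m")
s=snap("scene","m_s",(310,30,450,170),5)
E
```

```text
desc False
0.04873621365549419 [-0.23353922 -0.91645672 -1.27552547]
fwd False
[ 0.00449576  0.59107597 -0.52653735]
lift1 False
0.07483564508342155 -0.44822797237389933
lift2 False
-0.5078277476089137 27.4833
```

View pics/ma.png

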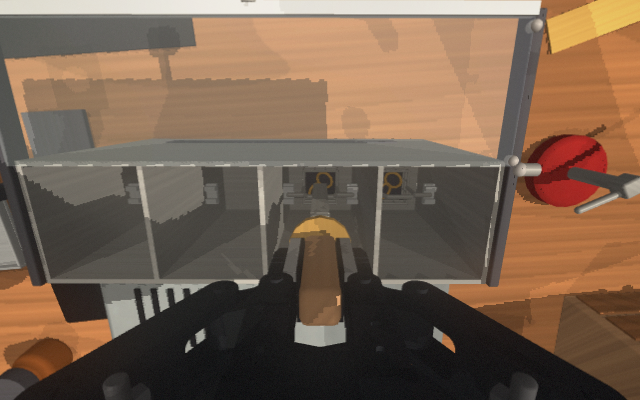

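View pics/m_s.png

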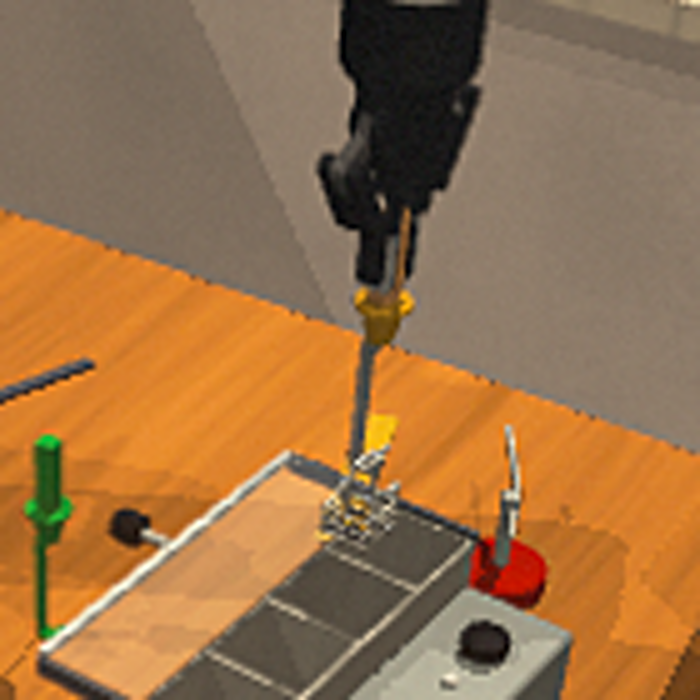

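View pics/mb.png

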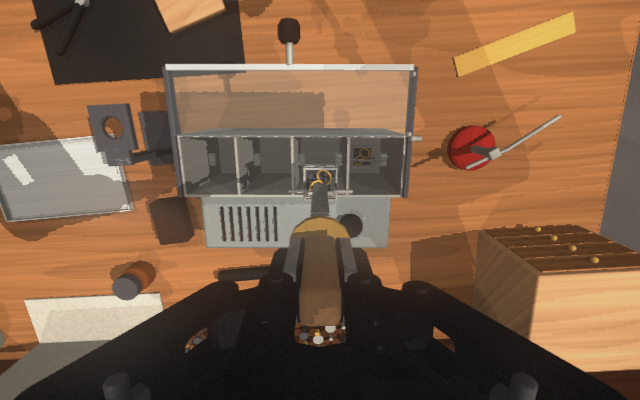

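```bash
cat >> h.py <<'E'
def tray(c,z=.012,dbg=None,pred=(.599,-.236)):
    f=c["frame"]; hsv=cv2.cvtColor(f,cv2.COLOR_RGB2HSV)
    m=((hsv[...,1]<60)&(hsv[...,2]>120)).astype(np.uint8)
    m=cv2.morphologyEx(m,cv2.MORPH_CLOSE,np.ones((5,5)))
    n,l,st,ce=cv2.connectedComponentsWithStats(m)
    u=proj(c,[*pred,.003]); i=min(range(1,n),key=lambda i:np.hypot(*(ce[i]-u))+(1e4 if st[i,4]<800 else 0))
    cn=max(cv2.findContours((l==i).astype(np.uint8),0,2)[0],key=cv2.contourArea)
    w=np.array([onz(c,p,z)[:2] for p in cn[:,0].astype(float)]).astype(np.float32)*1000
    r=cv2.minAreaRect(w); 
    if dbg: g=f[:,:,::-1].copy(); cv2.drawContours(g,[cn],-1,(0,0,255),1); cv2.imwrite(f"pics/{dbg}.png",g)
    return st[i],r
E
python3 - <<'E'
from h import *
t=snap("top"); print(tray(t,dbg="n1")); print(read_state()["time_s"])
E
```

```text
(array([ 351,  176,   73,   43, 3000], dtype=int32), ((581.5040283203125, -182.04837036132812), (129.89683532714844, 217.0037384033203), 2.224403142929077))
27.6333
```

View pics/n1.png

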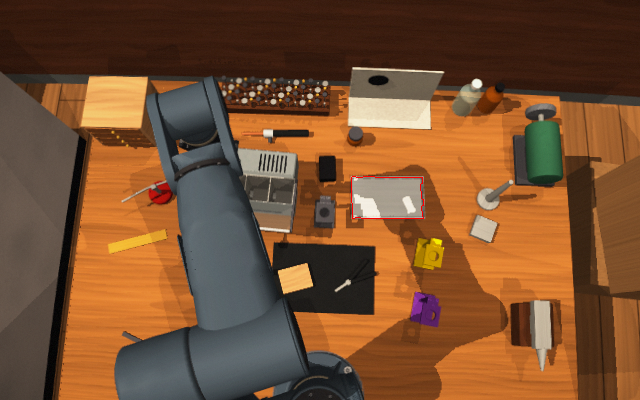

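```bash
cat >> h.py <<'E'
def T(tr,x,y,seat):
    (cx,cy),a=tr; R=np.array([[np.cos(a),-np.sin(a)],[np.sin(a),np.cos(a)]])
    p=np.array([cx,cy])+R@(np.array([x,y])/1000); return np.array([p[0],p[1],seat+.1245])
def place(tr,x,y,tag):
    Y=np.pi+tr[1]; 
    robot.servo_line(T(tr,x,y,.12),max_speed=.1); robot.sleep(.4); snap("wrist",tag+"a")
    robot.servo_line(T(tr,x,y,.055),max_speed=.05)
    robot.servo_line(T(tr,x,y,.041),max_speed=.02); robot.sleep(.3)
    snap("wrist",tag+"b")
    print("back",robot.servo_line(T(tr,x-18,y,.041),max_speed=.03,threshold=5))
    robot.sleep(.1)
    print("up",robot.servo_line(T(tr,x-18,y,.13),max_speed=.1,threshold=5))
    snap("wrist",tag+"c"); print(read_state()["time_s"])
E
python3 - <<'E'
from h import *
tr=((.5815,-.182),np.radians(2.2))
p=T(tr,0,-50,.25)
print(robot.inverse_kinematics(p,q(np.pi+tr[1])))
robot.servo_line(p,frame=q(np.pi+tr[1]),max_speed=.15); robot.sleep(.3)
print(read_state()["ee_pos"]); t=snap("top"); print(tray(t,pred=tr[0],dbg="n2"))
place(tr,0,-50,"o")
E
python3 -c "
import cv2,numpy as np
a=[cv2.resize(cv2.imread(f'pics/o{i}.png')[100:400,120:520],(400,300)) for i in 'abc']
cv2.imwrite('pics/oo.png',np.vstack([np.hstack(a[:2]),np.hstack([a[2],a[2]*0])]))"
```

```text
[-4.52560327e-01  4.04134267e-01  1.22773367e+00 -4.44089210e-16
  1.50972472e+00 -2.06175390e+00]
[ 0.58342912 -0.23189598  0.37453441]
(array([ 351,  176,   40,   43, 1108], dtype=int32), ((579.657470703125, -133.34532165527344), (129.96426391601562, 119.53411102294922), 2.2358055114746094))
back False
up False
37.8833
```

View pics/oo.png

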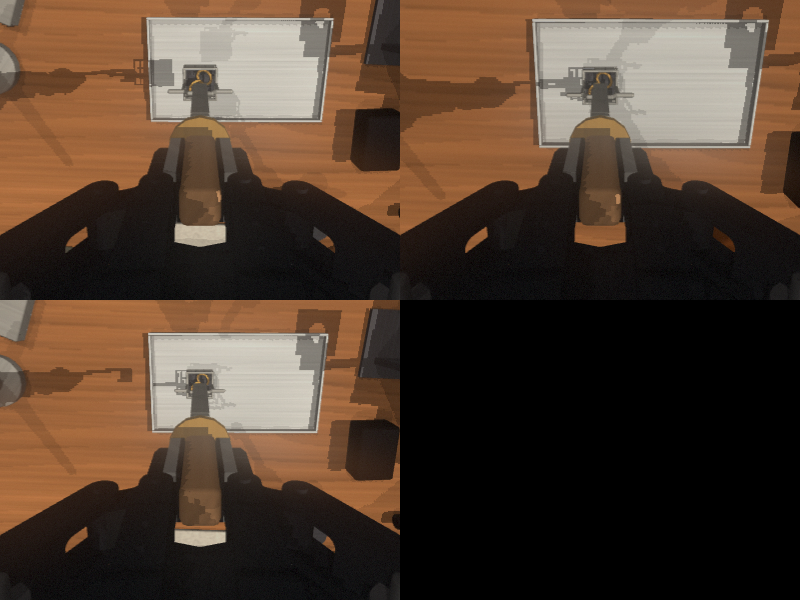

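```bash
python3 - <<'E'
from h import *
p=read_state()["ee_pos"]
robot.servo_line([p[0]-.02,p[1],.36],max_speed=.2)
snap("wrist","p1")
robot.servo_line(D(-11,100.5,.21),frame=q(YD),max_speed=.25); robot.sleep(.3)
t=snap("top"); print(tray(t,pred=(.5815,-.182),dbg="p2")); save(t,"p3",(330,160,450,240),6)
print(read_state()["ee_pos"],D(-11,100.5,.21)); snap("wrist","p4")
fetch(100.5,"q"); snap("scene","q_s",(310,30,450,170),5)
E
python3 -c "
import cv2,numpy as np
b=[cv2.imread(f'pics/{n}.png') for n in ('p1','p3','qb','q_s')]
a=[cv2.resize(b[0][50:350,100:500],(400,300)),cv2.resize(b[1],(400,267)),cv2.resize(b[2][50:350,150:550],(400,300)),cv2.resize(b[3],(300,300))]
a=[cv2.copyMakeBorder(x,0,300-x.shape[0],0,400-x.shape[1],0) for x in a]
cv2.imwrite('pics/qq.png',np.vstack([np.hstack(a[:2]),np.hstack(a[2:])]))"
```

```text
(array([ 351,  176,   74,   43, 2991], dtype=int32), ((581.7463989257812, -183.8484649658203), (130.22930908203125, 219.49917602539062), 2.220742702484131))
[0.55737202 0.32484372 0.334552  ] [0.55734423 0.32496865 0.3345    ]
desc False
0.04875943619964995 [ 0.08179675  0.46883945 -1.57393621]
fwd False
[-0.08780199  0.5220647  -1.0491881 ]
lift1 False
0.07481359597485399 -1.515663267368128
lift2 False
-0.3588521487311612 46.95
```

View pics/qq.png

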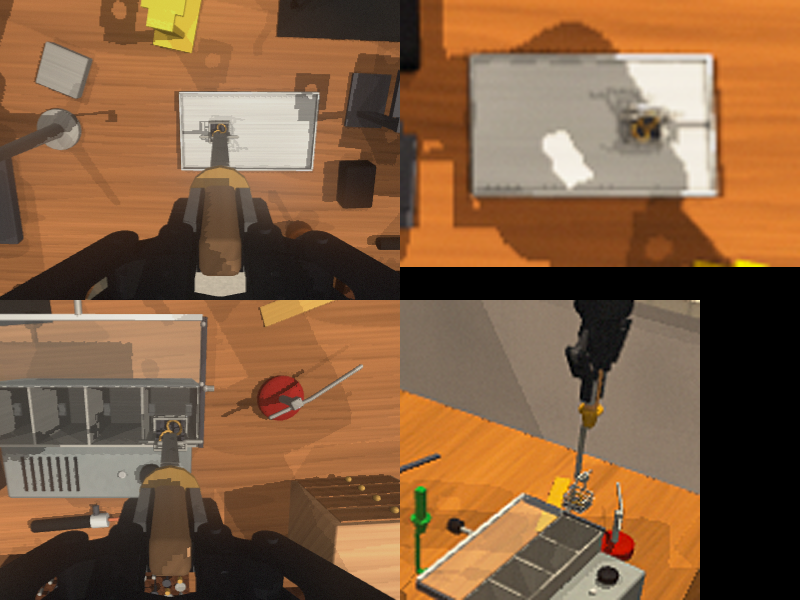

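```bash
python3 - <<'E'
from h import *
t=snap("top"); s,r=tray(t,pred=(.5815,-.183)); print(r)
tr=((.5815,-.183),np.radians(2.2))
robot.servo_line(T(tr,0,50,.25),frame=q(np.pi+tr[1]),max_speed=.15); robot.sleep(.2)
snap("wrist","r0")
place(tr,0,50,"r")
p=read_state()["ee_pos"]
robot.servo_line([p[0]-.02,p[1],.36],max_speed=.2); snap("wrist","r1")
E
python3 -c "
import cv2,numpy as np
b=[cv2.imread(f'pics/{n}.png') for n in ('ra','rb','rc','r1')]
a=[cv2.resize(x[50:350,120:520],(400,300)) for x in b]
cv2.imwrite('pics/rr.png',np.vstack([np.hstack(a[:2]),np.hstack(a[2:])]))"
```

```text
((581.7291259765625, -183.57066345214844), (130.2285919189453, 220.06350708007812), 2.224403142929077)
back False
up False
57.0417
```

View pics/rr.png

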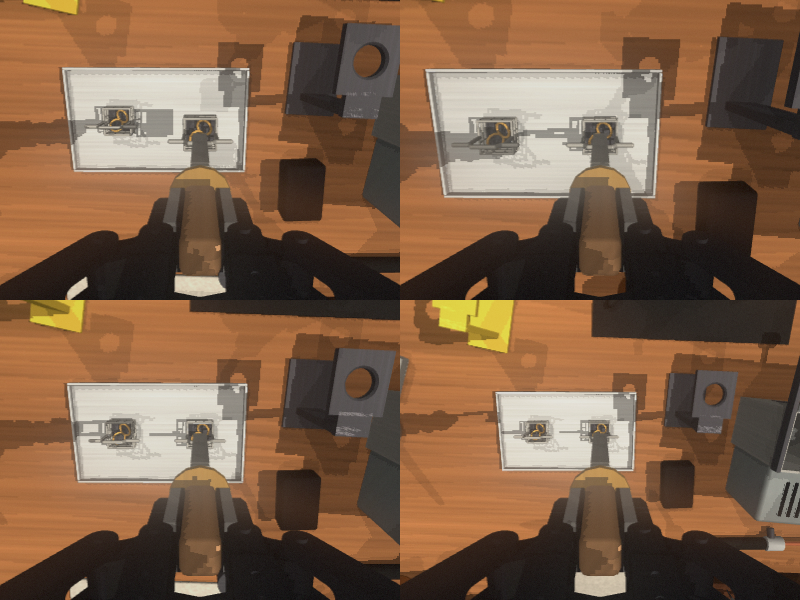

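```bash
python3 - <<'E'
from h import *
t=snap("top"); print(onz(t,(180+722/5,130+412/5),.125))
yaw=np.pi+.232; P=np.array([.504,.0025,.141])
robot.servo_line(P+[0,0,.21],frame=q(yaw),max_speed=.2); robot.sleep(.3)
snap("wrist","s0")
print(robot.servo_line(P+[0,0,.14],max_speed=.1,threshold=6)); snap("wrist","s1")
print(robot.servo_line(P+[0,0,.06],max_speed=.06,threshold=5)); st=read_state();print(st["ee_pos"],st["force"],st["moment"])
E
python3 -c "
import cv2,numpy as np
b=[cv2.imread(f'pics/{n}.png') for n in ('s0','s1')]
a=[cv2.resize(x[50:350,160:480],(400,375)) for x in b]
cv2.imwrite('pics/ss.png',np.hstack(a))"
```

```text
[0.50167043 0.00446831 0.125     ]
False
False
[0.50418009 0.00248743 0.20132906] [ 0.94193452  0.08926218 -2.11860576] [-0.035756    0.00308057 -0.03885883]
```

View pics/ss.png

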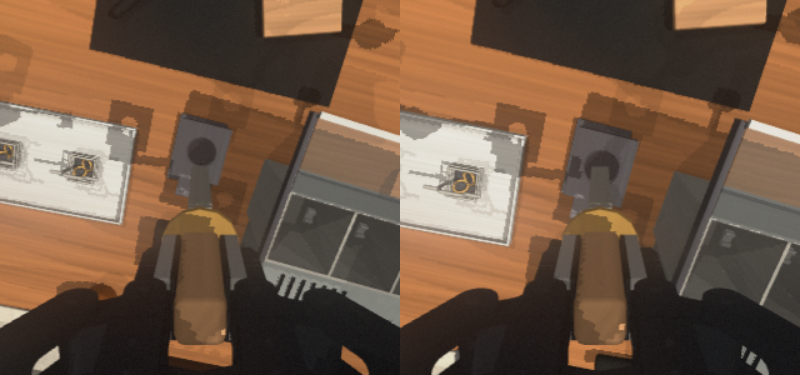

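Run:
```python
from h import *
P=np.array([.504,.0025,.141])
print(robot.servo_line(P+[0,0,.026],max_speed=.06,threshold=5)); snap("wrist","u0")
print(robot.servo_line(P+[0,0,.004],max_speed=.02,threshold=5)); st=read_state();print(st["ee_pos"],st["force"],st["moment"])
print(robot.servo_line(P+[0,0,-.002],max_speed=.01,threshold=4)); st=read_state();print(st["ee_pos"],st["force"],st["time_s"])
snap("wrist","u1")
```

```text
False
False
[0.50405753 0.00248327 0.14509382] [-0.47632465 -0.31481012 -1.29977904] [-0.04488838 -0.00353073  0.0322931 ]
True
[0.50401119 0.00247133 0.1410825 ] [-1.36806619 -0.48744887  5.01967961] 63.8833
```

View pics/u1.png

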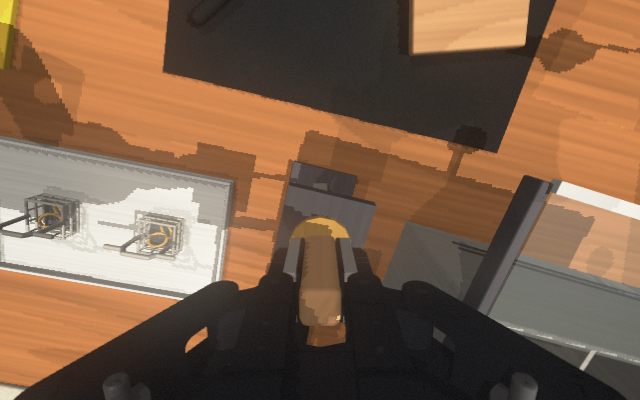

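Run:
```python
from h import *
open_gripper(); P=np.array([.504,.0025,.141])
robot.servo_line(P+[0,0,.16],max_speed=.15); snap("wrist","v0")
k0=np.array([.4162,.2328,.131]); u=np.array([np.cos(A),np.sin(A),0])
robot.move_to(k0+[0,0,.12],q(YD)); robot.servo_line(k0,max_speed=.1)
close_gripper(40); st=read_state(); print(st["grip_width"],st["ee_pos"],st["force"])
robot.servo_line(k0+u*.068,max_speed=.06); print(read_state()["ee_pos"])
print(robot.servo_line(k0+u*.082,max_speed=.03,threshold=18)); st=read_state();print(st["grip_width"],st["ee_pos"],st["force"],st["time_s"])
print(np.linalg.norm(st["ee_pos"]-k0))
snap("wrist","v1")
```

```text
0.022569426082780838 [0.41629298 0.23278834 0.13119985] [-0.40584694 -1.1590356   4.18090827]
[0.48379847 0.22874222 0.13115208]
True
0.022235605853568947 [0.49105175 0.22830406 0.13116437] [-4.71226576 -0.64526592  8.8884952 ] 70.475
0.07498683317414546
```

View pics/v0.png

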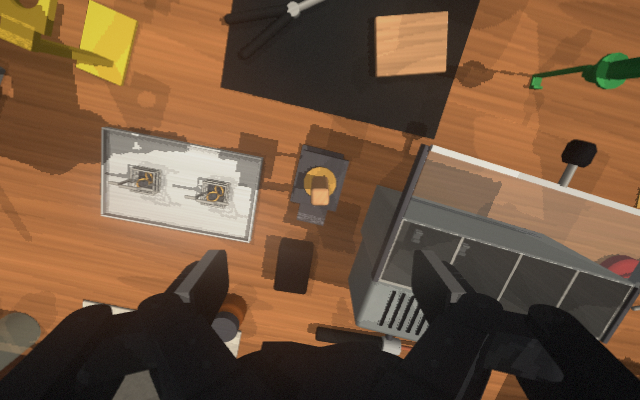

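View pics/v1.png

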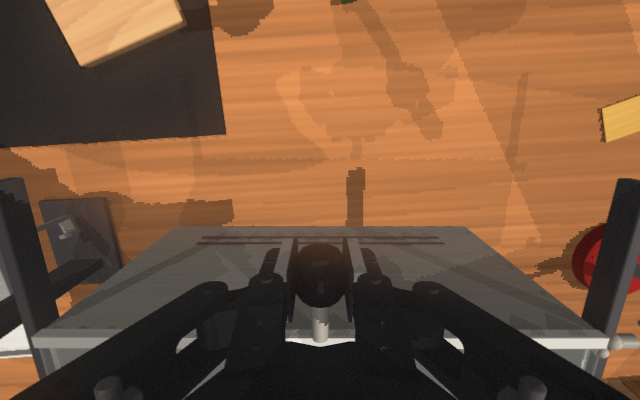

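Run:
```python
from h import *
open_gripper(); robot.sleep(.3); p=read_state()["ee_pos"]
robot.servo_line(p+[0,0,.2],max_speed=.15); w=snap("wrist","w2")
robot.move_to([.164,-.525,.30],q(.302)); robot.sleep(.3)
t=snap("top"); s=snap("scene"); save(t,"w0",(170,130,470,290),2.6); save(s,"w1",(240,90,440,340),2.4)
print(tray(t,pred=(.5815,-.183))[1],onz(t,(170+286/4,130+329/4),.15),read_state()["time_s"])
```

```text
((581.7466430664062, -183.84841918945312), (130.22877502441406, 219.4991912841797), 2.2207586765289307) [0.48782243 0.2285153  0.15      ] 76.2833
```

View pics/w0.png

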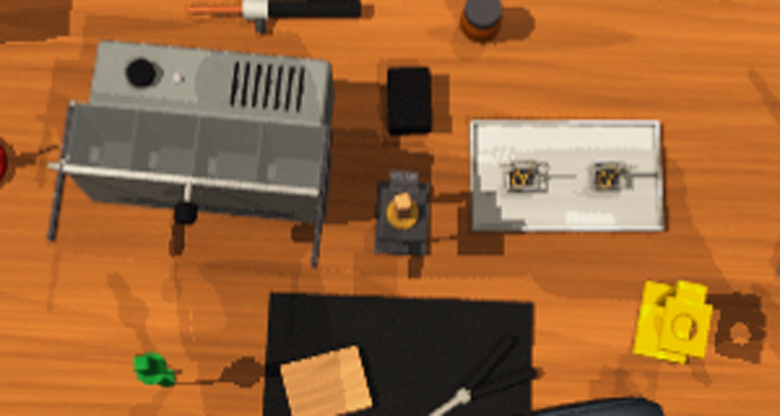

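View pics/w1.png

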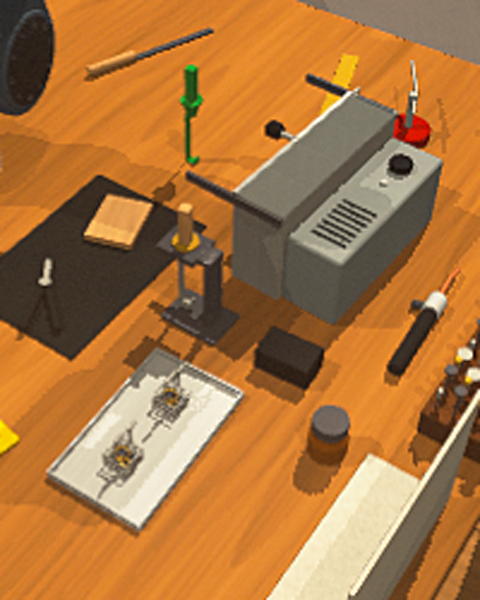

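Everything is in place: both baskets stand upright on the tray floor, the rod hangs in the dark bracket, the cover is home and all four shafts are empty. Handing in.

```bash
python3 -c "
from rig import robot; print(robot.sign_off())"
```

```text
the job is handed in; nothing more can be done
None
```

The job is done and handed in at about 76 s. I pulled the cover out 75 mm and fetched the two baskets present (basket3 and basket4) with the hook. Both went onto the tray floor, then I hung the rod back in the dark bracket and pushed the cover home. The shafts of basket1 and basket2 were empty from the start.

**Last checks:**
- **Baskets:** both stand upright inside the tray in the final top and scene pictures.
- **Rod:** it met the bracket plate at tool height 0.141 m, the height at which I picked it up, so the shoulder is seated.
- **Cover:** the knob is back at its first gripped position to within 0.1 mm.
- **Other things on the bench:** none touched, and the pictures show no change.

**Disagreements:**
- **Tray:** it was knocked about 5 cm aside during the run. I measured it again before placing the baskets, and it has not moved since.
- **Scene camera:** it differed from the other views by about 9 mm, so I used the wrist and top cameras instead.
- **Basket weight:** the wrist-force readings at the lifts were too noisy to show it, so I confirmed each basket was on the hook by picture.

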